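# Fit the filler cover and hold its cap off

## Robot

A 7-joint arm with a two-finger parallel gripper is mounted at the origin on the work surface. World frame = base frame: x ahead of the robot, y to its left, z up, the work surface at z = 0. Lengths are in m, angles in degrees, forces in N, time in s.
With the tool pointing down it reaches from about 0.425 to 0.875 m from the base axis. Payload 4.7 kg.
Tool frame: the origin (TCP) lies midway between the tips of the shut fingers; the grasp point (between the pads) lies env.grasp_offset behind it (env.grasp_offset is the distance from the TCP to the grasp point, in m); y points along the fingers, x is the direction in which the jaws open and shut, and the axes are right-handed (so a half turn about y gives the same grasp; the last joint's range is limited). The gripper opens to 85 mm and grips with 20 to 120 N. Pads are 22 mm wide; open, the fingers measure 114 mm over their backs; the gripper's body (76 mm by 85 mm) begins 54 mm behind the grasp point. The pads swing forward as they close: fully open they stand 13 mm farther back than shut.
Start: joints at [73.115, 18.392, -4.016, 83.108, 1.295, 78.541, -3.26], TCP at [0.198, -0.619, 0.231] pointing down, gripper open.
Joint ranges: [-163.93, 163.93], [-17.29, 119.83], [-79.2, 71.16], [3.27, 140.29], [-89.18, 269.18], [5.43, 117.66], [-154.24, 154.24]. Speed limits (degrees/s): [147.25, 147.25, 180, 180, 180, 180, 180].

## Interface

Orientations are given as [roll, pitch, yaw] about the fixed x, y, z axes, in that order (R = Rz(yaw) Ry(pitch) Rx(roll)).
In Python, from plant import env gives the robot as it stands.
- The arm moves only by the tool carry_out, never from a script. Its argument "motion" is a list of rows, each a list of 4 numbers: the shift along the tool's x, y, z in cm, then the turn about the tool's y in degrees. In form: [[tx, ty, tz, turn], ...]. A call has 1 to 10 rows; each row shifts and turns the commanded pose from where the row before left it, along the tool's axes as they then stand; what a row does not reach is not made up. A row lasts 1/10 s, in which the tool goes at most 50 mm and 8.59 degrees, less where a joint would pass 70% of its speed; a pose out of reach is approached as far as the arm can. A call is refused whole if a number of a shift passes 5 or a number of a turn 8.59, either way. A call with a gripper value outside its range is refused whole. "claw" is the finger opening in cm, from 0 to 8.54, set as the call begins (left out, the last holds). The fingers move at their own pace and stop on an object; the grip force is fixed at half the most. Time passes only in rows, so rows that do not move let the fingers close. It gives the time, the measured TCP pose, the force and the opening at its end, in the units of the state.
- env.get_obs(): the state, without advancing time (a new reading comes with each control period).
- env.read_camera(name): name is "side" or "top"; returns a dict with "pixels" (480x640x3 uint8, red, green, blue), "fx", "fy", "cx", "cy" (pixels), "k1" (the pictures are not rectified: a ray, as slopes to the right and down, at radius r is drawn at 1 + k1 r^2 times it, then the intrinsics apply), "view" (4x4, takes a point from world to camera coordinates). Camera axes: x right, y up, looking along -z (the intrinsics and any distortion apply to the point x, -y, -z); pixel columns grow to the right and rows downward; lengths in m; the calibration is good to about 2 mm. A picture is of the moment at which its call begins. There is no depth.
- env.finish_job(): hands the job in, once; it reports no verdict.
Trained networks look in a picture, given as the dict that the camera call returned (one of the last four; its "shot" number tells which), for a name from the list of things; names that differ only in an ending like _2 or _b are one class to them, and where a whole thing is asked for, a point or a joint stands for the part that bears it (a point fixed in the world has none). Each returns a list of dicts, best first, with "score" (0 to 1); they miss things now and then, are a little off and sometimes report something else, mostly with a low value. They report only what shows in the picture. A call takes as long as a camera call.
- env.look_for(picture, target): "position" ([x, y, z] in m, in the coordinates of the camera as it stood for that picture, good to about 4 mm: the middle of the surface that is visible of it).
- env.tip_of(picture, target): "position" ([x, y, z] in m, in the coordinates of the camera as it stood for that picture, good to about 4 mm: a listed point, or the origin of a listed thing).
The state is a dict: "t": time; "qpos": joint angles; "joint_velocities": joint speeds; "tau": joint torques, N m; "eef_pos": TCP position; "eef_rot": TCP orientation; "wrist_force": force on the tool from outside, world axes, zero at the start; "ft_torque": the same for the moment, N m; "finger_gap": opening from 0.0 (shut) to 1.0 (fully open).
Only numpy, scipy, OpenCV 4.12 (cv2) and the standard library are available. Lean on these libraries where they do the work, as an engineer would, in place of code of your own. Each camera call takes 0.05 s, during which the arm holds its last target.

## Task

Take the filler cover that lies in the blue tray and lower it gently over the two locating pins on top of the steel feed-water tank until it lies flush, with its cap still on. Then unscrew its black cap: it is not marked whether the thread is right- or left-hand, so try gently one way, then the other if need be, without forcing the cap against a stop, and lift it off, leaving the cover seated. Finish while still holding the cap level in the gripper, at a standstill about 5 cm straight above the open neck so that it drips back in; leave the other cover in the grey tray and everything else where it is.

Things in the scene. Friction and masses are not known exactly. Their poses are not given: they have to be found in the camera images.
- tank: stainless steel feed-water tank of the steam irons, fixed, 220 x 180 mm (x, y), 120 mm high. Origin: centre of its underside on the table, z up
- tank_seat (a point): centre of the black rubber gasket (160 x 110 mm, long side along x) round the 60 mm filler opening on the tank's top, on the gasket's upper face 124 mm above the table; axes as the tank's. A cover's plate rests on this face when flush
- pin_a (a point): tip of the brass locating pin at x = +58 mm, y = 0 of the tank: upright, 8 mm thick, 26 mm above the gasket, the last 8 mm tapered to 4 mm
- pin_b (a point): tip of the like pin at x = -58 mm
- cover_1: filler cover, one of two alike: loose, 0.45 kg, aluminium plate 150 x 100 x 8 mm (long side along x) with through holes 10 mm wide at x = +58 and -58 mm, y = 0, hexagon and neck in its middle, black cap on. Half a turn about z makes no difference. Origin: centre of the plate's underside, z up. They differ only in the hidden hand of the thread; which lies in the blue tray varies
- cover_2: filler cover, one of two alike: loose, 0.45 kg, aluminium plate 150 x 100 x 8 mm (long side along x) with through holes 10 mm wide at x = +58 and -58 mm, y = 0, hexagon and neck in its middle, black cap on. Half a turn about z makes no difference. Origin: centre of the plate's underside, z up. They differ only in the hidden hand of the thread; which lies in the blue tray varies
- cap_1: round black ribbed plastic cap screwed on cover_1: 50 mm wide, 28 mm high, 0.06 kg. Origin: centre of its underside, 36 mm above the underside of its cover while on; z up. It starts fully tightened, at yaw 0 to its cover. Until it is free, lifting it lifts the cover with it
- cap_2: round black ribbed plastic cap screwed on cover_2: 50 mm wide, 28 mm high, 0.06 kg. Origin: centre of its underside, 36 mm above the underside of its cover while on; z up. It starts fully tightened, at yaw 0 to its cover. Until it is free, lifting it lifts the cover with it
- cover_1_hex (a point): centre of the steel hexagon on cover_1, 21 mm above the plate's underside: 56 mm across flats, from 8 to 34 mm above the underside; one pair of flats faces the cover's +y and -y, the others every 60 degrees. The white neck above it is 32 mm wide, its rim 58 mm above the plate's underside
- cover_2_hex (a point): centre of the steel hexagon on cover_2, 21 mm above the plate's underside: 56 mm across flats, from 8 to 34 mm above the underside; one pair of flats faces the cover's +y and -y, the others every 60 degrees. The white neck above it is 32 mm wide, its rim 58 mm above the plate's underside
- cap_1_top (a point): centre of the top of cap_1. Quick thread: the loosening way (anticlockwise from above if right-hand, clockwise if left-hand) the cap turns easily, lifts straight off once turned 0.8 to 1.4 rad, and meets a stop at 1.4 rad, where it also lifts off; the other way its stop comes within 0.15 rad. One cap is right-hand, the other left-hand. Its lugs stand 3 N m against a stop
- cap_2_top (a point): centre of the top of cap_2. Quick thread: the loosening way (anticlockwise from above if right-hand, clockwise if left-hand) the cap turns easily, lifts straight off once turned 0.8 to 1.4 rad, and meets a stop at 1.4 rad, where it also lifts off; the other way its stop comes within 0.15 rad. One cap is right-hand, the other left-hand. Its lugs stand 3 N m against a stop
- tray_blue: fixed blue plastic drip tray 200 x 160 mm (x, y), rim 16 mm high, floor and wall 4 mm thick; one cover lies in it: the one to fit. Origin: centre of its underside on the table
- tray_grey: fixed grey plastic drip tray of the same size; the other cover lies in it and stays there. Origin: centre of its underside
- spray_bottle: white bottle 64 mm wide, 170 mm high, red top, loose; bystander. Origin: centre of its foot
- amber_bottle: amber glass bottle 54 mm wide, 130 mm high, loose; bystander. Origin: centre of its foot
- jug: blue plastic jug with a handle, 90 mm wide, 100 mm high, loose; bystander. Origin: centre of its foot
- pin_dish: white ceramic dish 90 mm wide, 30 mm high, loose; bystander. Origin: centre of its foot
- brush: spotting brush, 150 mm long, lying beyond the trays, loose; bystander
- wrench: steel wrench, 150 mm long, lying beyond the trays, loose; bystander

How it is judged (in metres and radians):
On the way, in this order (a step that is already met when the one before it is completed fails the run):
1. the cover from the blue tray lies flush on the tank over both pins, its cap still on, the other cover in the grey tray (((z of cover_1 in the frame of tank_seat below 0.002 m and horizontal distance between cover_1 and tank_seat below 0.003 m and angle between the x axis of cover_1 and the x axis of tank_seat, either way round below 0.06 rad and angle between cover_1's own z axis and vertical below 0.03 rad and horizontal distance between cover_2 and tray_grey below 0.06 m and height (world z) of cover_2 below 0.01 m and angle between cover_2's own z axis and vertical below 0.06 rad and z of cap_2 in the frame of cover_2 below 0.042 m and z of cap_1 in the frame of cover_1 below 0.042 m) or (z of cover_2 in the frame of tank_seat below 0.002 m and horizontal distance between cover_2 and tank_seat below 0.003 m and angle between the x axis of cover_2 and the x axis of tank_seat, either way round below 0.06 rad and angle between cover_2's own z axis and vertical below 0.03 rad and horizontal distance between cover_1 and tray_grey below 0.06 m and height (world z) of cover_1 below 0.01 m and angle between cover_1's own z axis and vertical below 0.06 rad and z of cap_1 in the frame of cover_1 below 0.042 m and z of cap_2 in the frame of cover_2 below 0.042 m))), for 0.3 s.
2. the cap is unscrewed and lifted off the neck, the cover still flush (((z of cover_1 in the frame of tank_seat below 0.002 m and horizontal distance between cover_1 and tank_seat below 0.003 m and angle between the x axis of cover_1 and the x axis of tank_seat, either way round below 0.06 rad and angle between cover_1's own z axis and vertical below 0.03 rad and horizontal distance between cover_2 and tray_grey below 0.06 m and height (world z) of cover_2 below 0.01 m and angle between cover_2's own z axis and vertical below 0.06 rad and z of cap_2 in the frame of cover_2 below 0.042 m and z of cap_1 in the frame of cover_1 above 0.062 m) or (z of cover_2 in the frame of tank_seat below 0.002 m and horizontal distance between cover_2 and tank_seat below 0.003 m and angle between the x axis of cover_2 and the x axis of tank_seat, either way round below 0.06 rad and angle between cover_2's own z axis and vertical below 0.03 rad and horizontal distance between cover_1 and tray_grey below 0.06 m and height (world z) of cover_1 below 0.01 m and angle between cover_1's own z axis and vertical below 0.06 rad and z of cap_1 in the frame of cover_1 below 0.042 m and z of cap_2 in the frame of cover_2 above 0.062 m))), for 0.2 s.
At the end, for the whole second after the job is handed in: Blue-tray cover flush on the gasket (2 mm high, 3 mm sideways, 0.06 rad, either way round); its cap off, gripped, at rest, level within 0.25 rad, touching nothing else, within 20 mm of the neck's axis, underside 20 to 120 mm above the rim; other cover in the grey tray, cap on (((z of cover_1 in the frame of tank_seat below 0.002 m and horizontal distance between cover_1 and tank_seat below 0.003 m and angle between the x axis of cover_1 and the x axis of tank_seat, either way round below 0.06 rad and angle between cover_1's own z axis and vertical below 0.03 rad and horizontal distance between cover_2 and tray_grey below 0.06 m and height (world z) of cover_2 below 0.01 m and angle between cover_2's own z axis and vertical below 0.06 rad and z of cap_2 in the frame of cover_2 below 0.042 m and z of cap_1 in the frame of cover_1 between 0.078 and 0.178 m and horizontal distance between cap_1 and cover_1 below 0.02 m and angle between cap_1's own z axis and vertical below 0.25 rad and contact force between cap_1 and the fingers above 2 N and contact force between cap_1 and cover_1 below 0.2 N and linear speed of each of cap_1, cover_1 below 0.02 m/s) or (z of cover_2 in the frame of tank_seat below 0.002 m and horizontal distance between cover_2 and tank_seat below 0.003 m and angle between the x axis of cover_2 and the x axis of tank_seat, either way round below 0.06 rad and angle between cover_2's own z axis and vertical below 0.03 rad and horizontal distance between cover_1 and tray_grey below 0.06 m and height (world z) of cover_1 below 0.01 m and angle between cover_1's own z axis and vertical below 0.06 rad and z of cap_1 in the frame of cover_1 below 0.042 m and z of cap_2 in the frame of cover_2 between 0.078 and 0.178 m and horizontal distance between cap_2 and cover_2 below 0.02 m and angle between cap_2's own z axis and vertical below 0.25 rad and contact force between cap_2 and the fingers above 2 N and contact force between cap_2 and cover_2 below 0.2 N and linear speed of each of cap_2, cover_2 below 0.02 m/s))); the arm keeps its last pose, push and grip.
It fails at once if the cover is dropped or slammed onto the tank (over 0.4 m/s within 30 mm above its seat) ((linear speed of cover_1 above 0.4 m/s and horizontal distance between cover_1 and tank_seat below 0.03 m and z of cover_1 in the frame of tank_seat below 0.03 m) or (linear speed of cover_2 above 0.4 m/s and horizontal distance between cover_2 and tank_seat below 0.03 m and z of cover_2 in the frame of tank_seat below 0.03 m)).
It fails at once if a bystander is pushed more than 4 cm (distance of any of spray_bottle, amber_bottle, jug, pin_dish, brush, wrench from where it was at the start of the episode above 0.04 m).
It fails at once if a bottle or the jug is tipped over (angle between any of spray_bottle, amber_bottle, jug's own z axis and vertical above 0.6 rad).
It fails at once if both covers are moved (distance of each of cover_1, cover_2 from where it was at the start of the episode above 0.03 m).
It fails at once if the cap is forced against a stop hard enough to break its lugs (over 150 N between cap and cover) (contact force between cap_1 and cover_1 above 150 N or contact force between cap_2 and cover_2 above 150 N).
It also fails if it takes over 64 s, if anything falls off the work surface, if the arm or the gripper's body presses on something with over 40 N, if the wrist force passes 120 N, or if a joint passes its speed limit or range.

## Working session

There is one attempt and no reset: what is moved stays moved. The work goes in short steps, Python scripts to look and compute and a tool call to move; the robot and the scene stay as the last step left them, time stands still between calls to the robot, and variables do not carry over. Pictures are saved under pics/ and viewed, and the job is handed in when it is done.

Besides the shell and the picture viewer there is one more tool, called after ">>>" as name(argument=value, ...), one argument or row to a line, values as JSON. carry_out: Moves the arm, as the interface text tells. Its arguments: {"type":"object","properties":{"motion":{"type":"array","items":{"type":"array","items":{"type":"number"}}},"claw":{"type":"number"}},"required":["motion"]}

```bash
ls; mkdir -p pics; cat > h.py <<'E'
import numpy as np, cv2
from plant import env
from scipy.spatial.transform import Rotation as R
def shot(name,fn):
    p=env.read_camera(name)
    cv2.imwrite('pics/'+fn,p["pixels"][:,:,::-1]); return p
def c2w(p,x):
    V=np.array(p["view"]); return (np.linalg.inv(V)@np.r_[x,1])[:3]
def w2px(p,X):
    V=np.array(p["view"]); c=(V@np.r_[X,1])[:3]
    a,b=c[0]/-c[2],-c[1]/-c[2]; s=1+p["k1"]*(a*a+b*b)
    return np.array([p["fx"]*a*s+p["cx"],p["fy"]*b*s+p["cy"]])
def px2w(p,uv,z):
    a0,b0=(uv[0]-p["cx"])/p["fx"],(uv[1]-p["cy"])/p["fy"]; a,b=a0,b0
    for _ in range(20):
        s=1+p["k1"]*(a*a+b*b); a,b=a0/s,b0/s
    V=np.linalg.inv(np.array(p["view"])); o=V[:3,3]; d=V[:3,:3]@np.array([a,-b,-1])
    return o+d*(z-o[2])/d[2]
E
python3 - <<'E'
from h import *
o=env.get_obs(); print({k:np.round(v,3) for k,v in o.items()}, env.grasp_offset)
for n in ["top","side"]:
    p=shot(n,n+"0.png"); print(n,p["fx"],p["cx"],p["cy"],p["k1"],np.round(p["view"],3).tolist())
    for t in ["tank_seat","pin_a","cover_1","cover_1_hex","cap_1_top","tray_blue","tray_grey","spray_bottle","amber_bottle","jug","pin_dish"]:
        for m in ([env.tip_of]):
            for r in m(p,t): print(n,t,round(r["score"],2),np.round(c2w(p,r["position"]),3))
E
```

```text
pics
{'t': np.float64(0.0), 'qpos': array([73.114, 18.441, -4.015, 83.176,  1.294, 78.54 , -3.261]), 'joint_velocities': array([ 0.03 ,  0.007,  0.011,  0.14 ,  0.026, -0.059, -0.056]), 'tau': array([-0.0000e+00, -4.9359e+01, -3.8200e-01, -3.1433e+01,  1.3000e-02,
        1.2000e-02, -0.0000e+00]), 'eef_pos': array([ 0.197, -0.619,  0.23 ]), 'eef_rot': array([-90.005,   0.113, -72.306]), 'wrist_force': array([-0.096, -0.488,  0.002]), 'ft_torque': array([ 0.026, -0.045,  0.023]), 'finger_gap': np.float64(0.999)} 0.0187
top 452.9658625170308 321.28516557873587 239.3093155863889 -0.10859501967082266 [[0.089, -0.996, -0.0, -0.046], [0.974, 0.087, 0.211, -0.654], [-0.21, -0.019, 0.978, -0.916], [0.0, 0.0, 0.0, 1.0]]
top tank_seat 0.89 [0.546 0.034 0.124]
top pin_a 0.89 [0.491 0.024 0.147]
top pin_a 0.64 [0.602 0.048 0.149]
top cover_1 0.93 [ 0.526 -0.348  0.003]
top cover_1 0.73 [ 0.814 -0.07  -0.002]
top cover_1_hex 0.57 [ 0.526 -0.346  0.019]
top cap_1_top 0.84 [ 0.523 -0.342  0.069]
top tray_grey 0.71 [ 0.525 -0.347  0.023]
top tray_grey 0.36 [ 0.521 -0.346  0.042]
top spray_bottle 0.
[... 291 characters left out ...]
.613], [0.162, -0.755, 0.635, -0.155], [-0.134, 0.621, 0.772, -1.124], [0.0, 0.0, 0.0, 1.0]]
side tank_seat 0.94 [0.543 0.036 0.13 ]
side tank_seat 0.56 [0.472 0.321 0.04 ]
side pin_a 0.79 [0.599 0.048 0.149]
side pin_a 0.79 [0.489 0.021 0.154]
side cover_1 0.74 [0.473 0.322 0.005]
side cover_1 0.66 [ 0.523 -0.344  0.004]
side cover_1 0.38 [ 0.733 -0.241  0.003]
side cover_1_hex 0.91 [ 0.521 -0.346  0.025]
side cap_1_top 0.73 [ 0.523 -0.344  0.07 ]
side tray_blue 0.31 [0.474 0.322 0.042]
side tray_grey 0.72 [ 0.513 -0.345 -0.001]
side spray_bottle 0.87 [0.731 0.236 0.003]
side amber_bottle 0.82 [ 0.733 -0.24   0.006]
side jug 0.66 [0.809 0.068 0.002]
side pin_dish 0.89 [ 0.812 -0.076 -0.002]
```

View pics/top0.png

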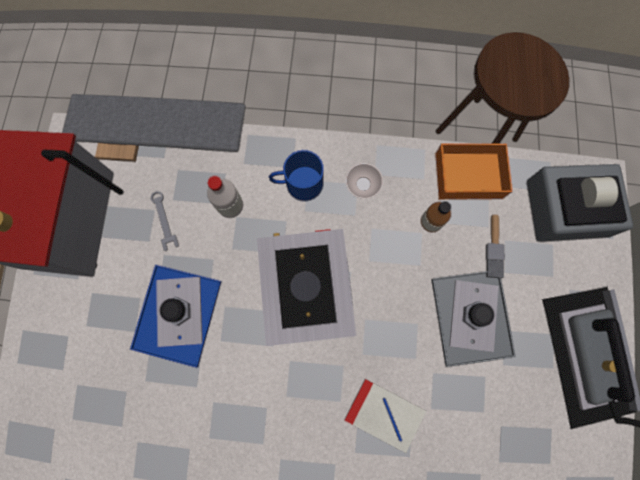

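View pics/side0.png

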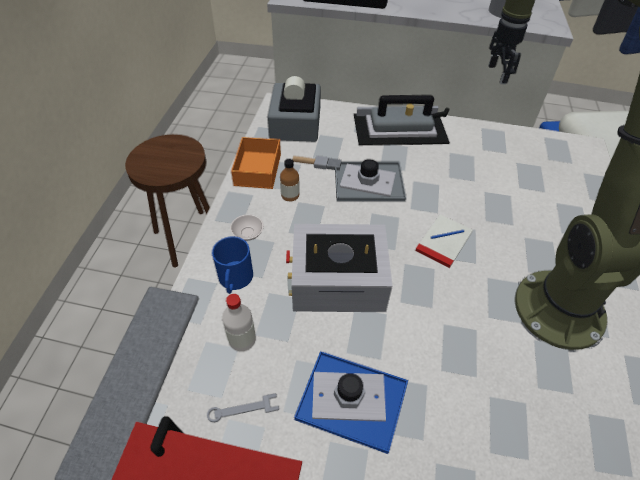

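The top view shows the blue tray with its cover at about (178,311), the tank with its pins at (302,256) and (308,314), and the grey tray's cover at (480,315). I'll zoom in to measure the pose exactly.

```bash
python3 - <<'E'
import cv2,numpy as np
t=cv2.imread('pics/top0.png'); s=cv2.imread('pics/side0.png')
def crop(im,x,y,w,h,k): return cv2.resize(im[y:y+h,x:x+w],None,fx=k,fy=k,interpolation=cv2.INTER_CUBIC)
a=crop(t,130,260,100,110,4); b=crop(t,255,225,100,110,4)
cv2.imwrite('pics/ztop.png',np.hstack([a,b]))
a=crop(s,295,350,115,100,3.4); b=crop(s,285,220,115,100,3.4)
cv2.imwrite('pics/zside.png',np.hstack([a,b]))
E
```

```text
(no output)
```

View pics/ztop.png

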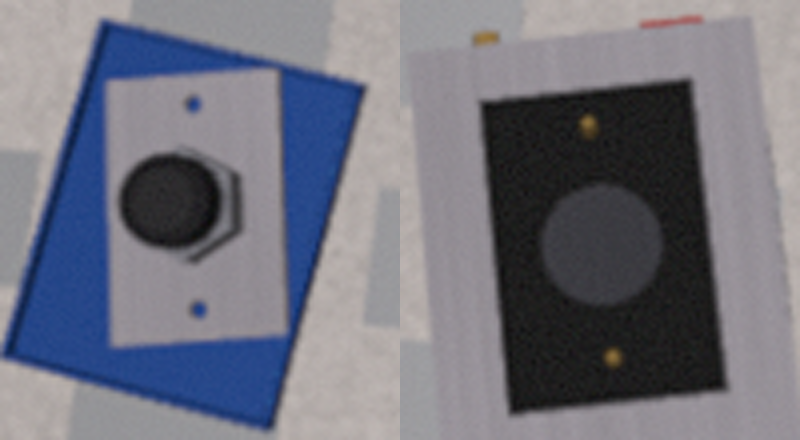

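View pics/zside.png

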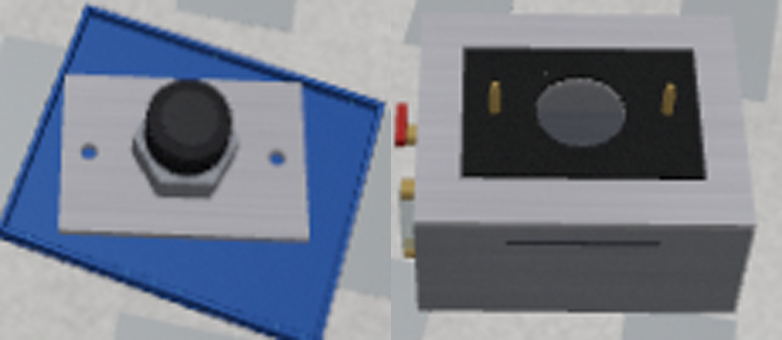

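```bash
cat > meas.py <<'E'
from h import *
pt=env.read_camera("top"); ps=env.read_camera("side")
def cv(L,x0,y0,k): return [((u+.5)/k-.5+x0,(v+.5)/k-.5+y0) for u,v in L]
def rep(n,p,L,z):
    P=np.array([px2w(p,q,z) for q in L]); return P
def fit(P,a,b):
    # P 4 corners any order; model rect a x b
    c=P[:,:2].mean(0); 
    return c
def line(P,Q): d=Q-P; return np.degrees(np.arctan2(d[1],d[0]))
for nm,p,x0,y0,k,holes,corn,z in [
 ("cover top",pt,130,260,4,[(193,104),(198,310)],[(106,80),(278,69),(290,333),(112,348)],.012),
 ("cover side",ps,295,350,3.4,[(89,151),(277,158)],[(66,75),(300,83),(309,240),(59,231)],.012),
 ("gasket top",pt,255,225,4,[],[(80,101),(291,79),(326,389),(109,413)],.124),
 ("gasket side",ps,285,220,3.4,[],[(463-391,47),(694-391,49),(706-391,180),(463-391,178)],.124)]:
    C=rep(nm,p,cv(corn,x0,y0,k),z)[:,:2]
    print(nm,"corner centre",C.mean(0).round(4),"edges",[ (round(float(np.linalg.norm(C[i]-C[(i+1)%4])),4),round(float(line(C[i],C[(i+1)%4])),1)) for i in range(4)])
    if holes:
        H=rep(nm,p,cv(holes,x0,y0,k),z)[:,:2]; print("  holes",H.round(4).tolist(),H.mean(0).round(4),np.linalg.norm(H[0]-H[1]).round(4),round(float(line(H[1],H[0])),2))
# pin tips
for nm,p,L in [("pins top",pt,cv([(588-400,118),(612-400,350)],255,225,4)),("pins side",ps,cv([(495-391,82),(671-391,84)],285,220,3.4))]:
    H=rep(nm,p,L,.150)[:,:2]; print(nm,H.round(4).tolist(),H.mean(0).round(4),np.linalg.norm(H[0]-H[1]).round(4),round(float(line(H[1],H[0])),2))
E
python3 meas.py
```

```text
cover top corner centre [0.4732 0.3205] edges [(0.1007, -80.9), (0.1487, -169.6), (0.1016, 100.7), (0.1516, 10.1)]
  holes [[0.5304, 0.3305], [0.4159, 0.3109]] [0.4732 0.3207] 0.1161 9.71
cover side corner centre [0.472  0.3215] edges [(0.1485, -170.2), (0.1008, 99.9), (0.1495, 9.7), (0.1006, -80.6)]
  holes [[0.5295, 0.3308], [0.4152, 0.3115]] [0.4724 0.3211] 0.1158 9.61
gasket top corner centre [0.5459 0.036 ] edges [(0.1085, -78.8), (0.1578, -168.7), (0.1081, 101.4), (0.1582, 11.4)]
gasket side corner centre [0.5438 0.0365] edges [(0.1607, -168.5), (0.1127, 101.1), (0.1582, 11.5), (0.1127, -77.7)]
pins top [[0.6044, 0.0473], [0.492, 0.0247]] [0.5482 0.036 ] 0.1147 11.38
pins side [[0.6018, 0.0448], [0.4876, 0.022]] [0.5447 0.0334] 0.1165 11.27
```

```bash
cat > plan.py <<'E'
from h import *
def plan(wps,maxc=4.5,maxt=8,dec=1):
    """wps: list of (x,y,z,yaw deg); rows in tool axes, yaw turn in row (shift first using axes then turn)"""
    o=env.get_obs(); p=o["eef_pos"].copy(); rot=o["eef_rot"]; yaw=rot[2]
    print("at",o["t"],p.round(4),np.round(rot,2))
    out=[]
    for w in wps:
        tgt=np.array(w[:3]); dy=(w[3]-yaw+180)%360-180
        n=int(max(np.ceil(np.linalg.norm(tgt-p)*100/maxc),np.ceil(abs(dy)/maxt),1))
        for i in range(n):
            k=n-i; d=(tgt-p)/k*100; a=np.radians(yaw)
            dyi=round(((w[3]-yaw+180)%360-180)/k,1)
            tx=round(d[0]*np.cos(a)+d[1]*np.sin(a),dec); tz=round(-d[0]*np.sin(a)+d[1]*np.cos(a),dec); ty=round(-d[2],dec)
            out.append([float(tx),float(ty),float(tz),float(-dyi)])
            p=p+np.array([tx*np.cos(a)-tz*np.sin(a),tx*np.sin(a)+tz*np.cos(a),-ty])/100; yaw+=dyi
    for i in range(0,len(out),10): print(out[i:i+10])
    print("end",p.round(4),round(float(yaw),2),"rows",len(out))
E
python3 - <<'E'
from plan import *
plan([(.46,-.30,.26,-75),(.50,0,.26,-78),(.4728,.3209,.20,-80.3)])
E
```

```text
at 1.3 [ 0.1975 -0.6193  0.2313] [-90.   -0.  -72.3]
[[-2.2, -0.3, 3.5, 0.3], [-2.3, -0.3, 3.5, 0.3], [-2.3, -0.3, 3.4, 0.3], [-2.3, -0.3, 3.4, 0.3], [-2.3, -0.3, 3.4, 0.2], [-2.3, -0.3, 3.4, 0.3], [-2.4, -0.3, 3.4, 0.2], [-2.3, -0.3, 3.4, 0.3], [-2.4, -0.2, 3.4, 0.2], [-2.4, -0.3, 3.4, 0.3]]
[[-4.0, 0.0, 1.7, 0.4], [-4.0, 0.0, 1.6, 0.4], [-4.0, 0.0, 1.6, 0.4], [-4.0, 0.0, 1.6, 0.4], [-4.0, 0.0, 1.5, 0.5], [-4.1, 0.0, 1.5, 0.4], [-4.1, 0.0, 1.5, 0.5], [-4.0, 0.8, 0.5, 0.3], [-4.0, 0.7, 0.5, 0.3], [-4.0, 0.8, 0.5, 0.3]]
[[-4.0, 0.7, 0.4, 0.3], [-4.0, 0.8, 0.4, 0.3], [-4.0, 0.7, 0.4, 0.3], [-4.0, 0.8, 0.4, 0.2], [-4.0, 0.7, 0.4, 0.3]]
end [0.4732 0.321  0.2003] -80.3 rows 25
```

>>> carry_out(
  motion=[
    [-2.3,-0.3,3.4,0.3],
    [-2.3,-0.3,3.4,0.3],
    [-2.3,-0.3,3.4,0.3],
    [-2.3,-0.3,3.4,0.3],
    [-2.3,-0.3,3.4,0.3],
    [-2.3,-0.3,3.4,0.3],
    [-2.3,-0.3,3.4,0.3],
    [-2.3,-0.3,3.4,0.3],
    [-2.3,-0.3,3.4,0.3],
    [-2.3,-0.3,3.4,0.3],
  ],
  claw=8.54,
)

```text
t: 2.3
eef_pos: [0.4599, -0.3016, 0.2618]
eef_rot: [-90.0, -0.0, -75.3]
wrist_force: [0.9, 0.1, -0.1]
finger_gap: 1.001
```

>>> carry_out(
  motion=[
    [-4.0,0.0,1.6,0.4],
    [-4.0,0.0,1.6,0.4],
    [-4.0,0.0,1.6,0.4],
    [-4.0,0.0,1.6,0.4],
    [-4.0,0.0,1.6,0.4],
    [-4.0,0.0,1.6,0.4],
    [-4.0,0.0,1.6,0.4],
    [-4.0,0.0,0.5,0.3],
    [-4.0,0.0,0.5,0.3],
    [-4.0,0.0,0.5,0.3],
  ],
)

```text
t: 3.3
eef_pos: [0.4929, 0.1176, 0.2616]
eef_rot: [-90.0, -0.0, -79.0]
wrist_force: [0.1, 0.5, 0.1]
finger_gap: 0.996
```

```bash
python3 - <<'E'
from plan import *
plan([(.4728,.3209,.18,-80.35)],maxc=4); print(env.get_obs()["qpos"].round(1))
E
```

```text
at 3.3 [0.4929 0.1176 0.2616] [-8.996e+01 -4.000e-02 -7.902e+01]
[[-3.4, 1.4, 0.3, 0.2], [-3.4, 1.4, 0.3, 0.2], [-3.4, 1.3, 0.3, 0.2], [-3.4, 1.4, 0.3, 0.2], [-3.4, 1.3, 0.3, 0.3], [-3.4, 1.4, 0.2, 0.2]]
end [0.4725 0.3213 0.1796] -80.32 rows 6
[ 25.4   2.  -42.4  99.3   1.4  79.3 -96.3]
```

>>> carry_out(
  motion=[
    [-3.4,1.4,0.3,0.2],
    [-3.4,1.4,0.3,0.2],
    [-3.4,1.3,0.3,0.2],
    [-3.4,1.4,0.3,0.2],
    [-3.4,1.3,0.3,0.3],
    [-3.4,1.4,0.2,0.2],
    [0,0,0,0],
  ],
)

```text
t: 4.0
eef_pos: [0.4692, 0.3247, 0.1776]
eef_rot: [-90.2, 0.2, -79.9]
wrist_force: [-0.4, 0.2, -0.1]
finger_gap: 1.002
```

```bash
python3 - <<'E'
from plan import *
p=shot("top","t1.png"); s=shot("side","s1.png")
plan([(.4728,.3209,.012,-80.35)],maxc=4,dec=2); print(env.get_obs()["qpos"].round(1))
a=p["pixels"][200:400,100:300,::-1]; b=s["pixels"][280:480,250:450,::-1]
cv2.imwrite("pics/z1.png",cv2.resize(np.hstack([a,b]),None,fx=2,fy=2,interpolation=cv2.INTER_CUBIC))
E
```

```text
at 4.1 [0.4722 0.3203 0.1789] [-9.006e+01 -1.000e-02 -8.018e+01]
[[-0.01, 3.34, 0.01, 0.0], [-0.01, 3.34, 0.01, 0.0], [-0.01, 3.34, 0.02, 0.1], [-0.01, 3.34, 0.01, 0.0], [-0.01, 3.33, 0.02, 0.1]]
end [0.4728 0.3209 0.012 ] -80.38 rows 5
[   6.    16.7  -50.1   97.3   13.4   72.3 -127.2]
```

View pics/z1.png

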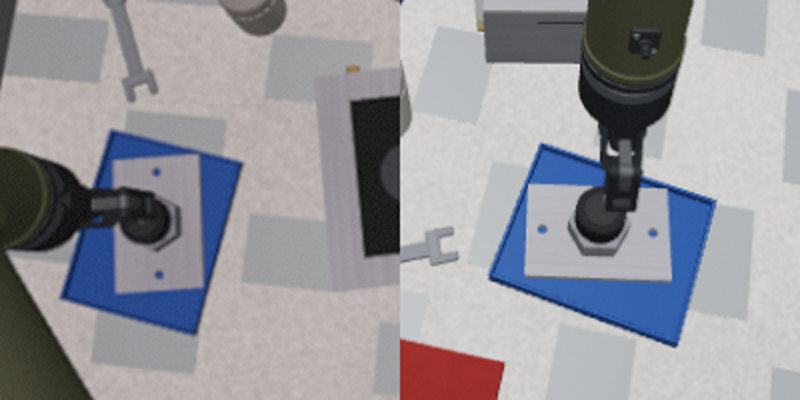

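The gripper hangs over the cap of the blue-tray cover, between the two holes at z1 (156,172) and (159,274). I'll descend now.

>>> carry_out(
  motion=[
    [0,3.3,0,0],
    [0,3.3,0,0],
    [0,3.3,0.1,0.1],
    [0,2.5,0,0],
    [0,1.5,0,0],
    [0,1.0,0,0],
    [0,0.7,0,0],
    [0,0.4,0,0],
    [0,0,0,0],
    [0,0,0,0],
  ],
)

```text
t: 5.1
eef_pos: [0.4743, 0.3202, 0.02]
eef_rot: [-89.9, 0.0, -80.4]
wrist_force: [-0.5, 0.2, 0.8]
finger_gap: 1.001
```

```bash
python3 - <<'E'
from plan import *
plan([(.4728,.3209,.012,-80.35)],maxc=4,dec=2)
p=shot("top","t2.png"); s=shot("side","s2.png")
a=p["pixels"][250:400,100:250,::-1]; b=s["pixels"][330:480,270:420,::-1]
cv2.imwrite("pics/z2.png",cv2.resize(np.hstack([a,b]),None,fx=2.6,fy=2.6,interpolation=cv2.INTER_CUBIC))
E
```

```text
at 5.1 [0.4743 0.3202 0.02  ] [-8.993e+01  2.000e-02 -8.040e+01]
[[-0.09, 0.8, -0.14, -0.1]]
end [0.4728 0.3209 0.012 ] -80.3 rows 1
```

View pics/z2.png

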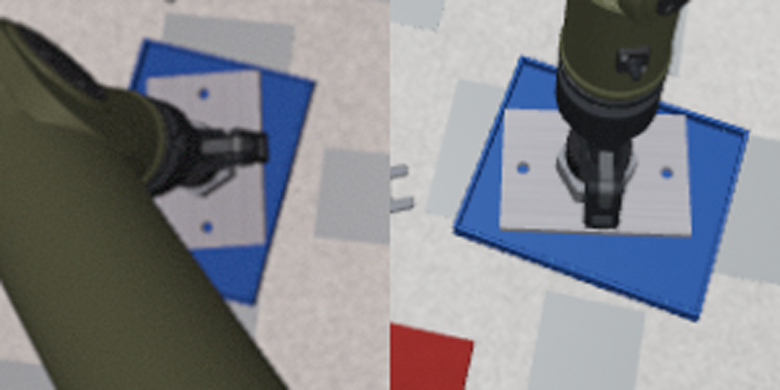

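>>> carry_out(
  motion=[
    [-0.1,0.4,-0.1,0],
    [0,0.3,0,0],
    [0,0,0,0],
    [0,0,0,0],
  ],
)

```text
t: 5.6
eef_pos: [0.4725, 0.3206, 0.0121]
eef_rot: [-90.0, -0.0, -80.4]
wrist_force: [0.1, 0.6, 0.1]
finger_gap: 0.997
```

>>> carry_out(
  motion=[
    [0,0,0,0],
    [0,0,0,0],
    [0,0,0,0],
    [0,0,0,0],
    [0,0,0,0],
    [0,0,0,0],
    [0,0,0,0],
    [0,0,0,0],
  ],
  claw=4.5,
)

```text
t: 6.4
eef_pos: [0.4726, 0.3212, 0.0127]
eef_rot: [-90.0, 0.0, -80.4]
wrist_force: [-2.7, -0.1, 6.0]
finger_gap: 0.647
```

```bash
python3 - <<'E'
from plan import *
o=env.get_obs(); print(o["eef_pos"].round(4),o["eef_rot"].round(2),o["finger_gap"]*85.4,o["wrist_force"].round(1),o["ft_torque"].round(2),o["qpos"].round(1))
s=shot("side","s3.png"); t=shot("top","t3.png")
a=t["pixels"][250:400,100:250,::-1]; b=s["pixels"][330:480,270:420,::-1]
cv2.imwrite("pics/z3.png",cv2.resize(np.hstack([a,b]),None,fx=2.6,fy=2.6,interpolation=cv2.INTER_CUBIC))
E
```

```text
[0.4726 0.3212 0.0127] [-8.998e+01  3.000e-02 -8.040e+01] 55.23569073561957 [-2.7 -0.1  6. ] [ 0.16  0.44 -0.11] [   0.5   27.9  -44.8  105.8   23.4   56.  -134.9]
```

View pics/z3.png

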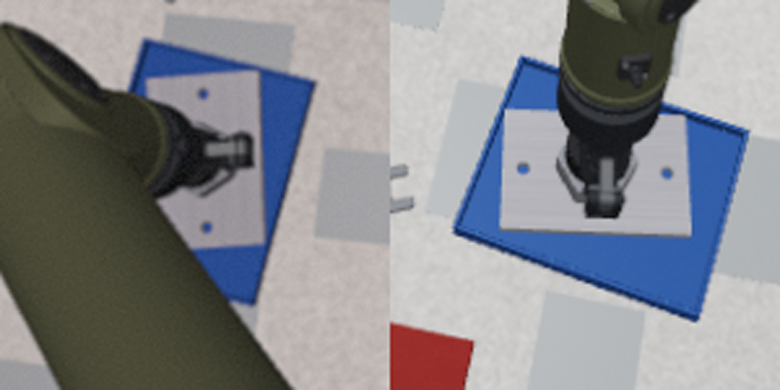

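Fingers stopped at 55 mm, which matches the 56 mm hexagon. Both holes are still visible and the cover hasn't moved. I'll lift it.

>>> carry_out(
  motion=[
    [0,-0.5,0,0],
    [0,-1.0,0,0],
    [0,-2,0,0],
    [0,-3,0,0],
    [0,-3,0,0],
    [0,-3,0,0],
    [0,-3,0,0],
    [0,-2,0,0],
    [0,-1.5,0,0],
    [0,0,0,0],
  ],
  claw=4.5,
)

```text
t: 7.5
eef_pos: [0.4734, 0.3208, 0.2041]
eef_rot: [-89.8, -0.0, -80.4]
wrist_force: [0.7, 0.3, -4.4]
finger_gap: 0.64
```

```bash
python3 - <<'E'
from plan import *
o=env.get_obs(); print(o["finger_gap"]*85.4,o["wrist_force"].round(1),o["ft_torque"].round(2),o["qpos"].round(1))
s=shot("side","s4.png"); t=shot("top","t4.png")
plan([(.5457,.0358,.20,-78.6)],maxc=3)
a=t["pixels"][200:440,50:350,::-1]; b=s["pixels"][240:480,200:500,::-1]
cv2.imwrite("pics/z4.png",cv2.resize(np.hstack([a,b]),None,fx=1.33,fy=1.33,interpolation=cv2.INTER_CUBIC))
E
```

```text
54.65284550966767 [ 0.7  0.3 -4.4] [-0.   -0.   -0.02] [   6.6   15.6  -50.7   95.4   12.5   74.7 -126.8]
at 7.6 [0.4723 0.32   0.2014] [-9.007e+01 -7.000e-02 -8.042e+01]
[[2.9, 0.0, 0.3, -0.2], [2.9, 0.0, 0.2, -0.2], [2.9, 0.0, 0.2, -0.2], [2.9, 0.0, 0.2, -0.2], [2.9, 0.0, 0.2, -0.2], [3.0, 0.0, 0.2, -0.2], [2.9, 0.0, 0.2, -0.2], [3.0, 0.0, 0.2, -0.1], [2.9, 0.1, 0.2, -0.2], [3.0, 0.0, 0.2, -0.1]]
end [0.5462 0.0356 0.2004] -78.62 rows 10
```

View pics/z4.png

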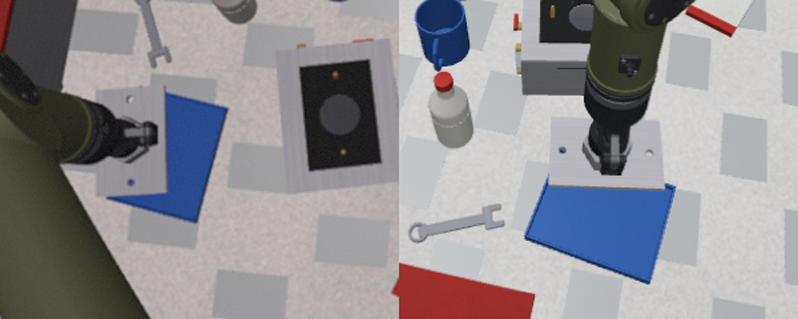

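Lifted level; the force reads −4.4 N, which is the cover's weight. Both holes are visible, so I'm moving over the tank.

>>> carry_out(
  motion=[
    [2.0,0,0.2,-0.2],
    [2.9,0,0.2,-0.2],
    [2.9,0,0.2,-0.2],
    [3.0,0,0.2,-0.2],
    [3.0,0,0.2,-0.2],
    [3.0,0,0.2,-0.2],
    [3.0,0,0.2,-0.2],
    [3.0,0,0.2,-0.2],
    [3.0,0,0.2,-0.1],
    [2.6,0,0.2,-0.1],
  ],
)

```text
t: 8.6
eef_pos: [0.5431, 0.0428, 0.2002]
eef_rot: [-90.2, 0.0, -78.7]
wrist_force: [0.6, 0.4, -4.7]
finger_gap: 0.642
```

>>> carry_out(
  motion=[
    [0.9,0,0.2,0],
    [0,0,0,0],
    [0,0,0,0],
    [0,0,0,0],
    [0,0,0,0],
  ],
)

```text
t: 9.1
eef_pos: [0.5474, 0.0384, 0.2023]
eef_rot: [-90.0, 0.0, -78.5]
wrist_force: [-0.3, -0.2, -3.7]
finger_gap: 0.639
```

```bash
python3 - <<'E'
from plan import *
o=env.get_obs(); print(o["finger_gap"]*85.4,o["wrist_force"].round(1),o["ft_torque"].round(2),o["qpos"].round(1))
s=shot("side","s5.png"); t=shot("top","t5.png")
plan([(.5457,.0358,.20,-78.6)],maxc=3,dec=2)
a=t["pixels"][225:345,240:360,::-1]; b=s["pixels"][190:310,280:400,::-1]
cv2.imwrite("pics/z5.png",cv2.resize(np.hstack([a,b]),None,fx=3.3,fy=3.3,interpolation=cv2.INTER_CUBIC))
E
```

```text
54.53940203881791 [-0.3 -0.2 -3.7] [-0.02 -0.02  0.04] [ 30.8  10.5 -41.7  98.8   7.2  73.5 -90.9]
at 9.2 [0.5477 0.0377 0.2024] [-90.    -0.   -78.51]
[[0.15, 0.24, -0.23, 0.1]]
end [0.5457 0.0358 0.2   ] -78.61 rows 1
```

View pics/z5.png

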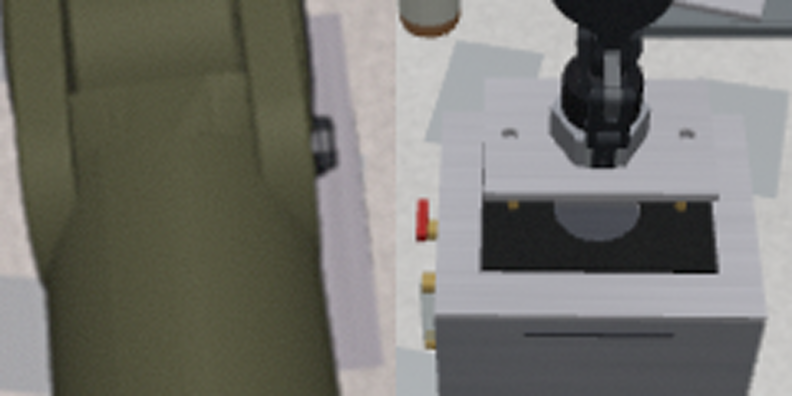

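The top camera is blocked by the arm here, so I'll use the side view. It shows the holes at z5 (510,133) and (687,133) and the pin tips below the plate edge. Since both are in the same camera, I can compare them directly.

```bash
python3 - <<'E'
from h import *
from scipy.optimize import least_squares
p=env.read_camera("side"); im0=cv2.imread('pics/side0.png'); t0=cv2.imread('pics/top0.png'); im5=cv2.imread('pics/s5.png')
pt=env.read_camera("top")
def brass(im,x,y,w,h):
    c=im[y:y+h,x:x+w].astype(float); wt=np.clip((c[:,:,2]-c[:,:,0])-15,0,60)
    yy,xx=np.mgrid[y:y+h,x:x+w]; return np.array([(wt*xx).sum(),(wt*yy).sum()])/wt.sum(),wt.sum()/60
def model(p,xy):
    P=[]
    for z,r in [(.124,.004),(.142,.004),(.150,.002)]:
        for a in np.linspace(0,2*np.pi,24,endpoint=False): P.append(w2px(p,np.array([xy[0]+r*np.cos(a),xy[1]+r*np.sin(a),z])))
    h=cv2.convexHull(np.array(P,np.float32)); m=cv2.moments(h); return np.array([m["m10"],m["m01"]])/m["m00"],m["m00"]
for nm,pp,im,boxes in [("side",p,im0,[(425-391,60,30,75)]),]:
    pass
for nm,pp,im,bx in [("side",p,im0,[(308,238,14,20),(358,238,16,20)]),("top",pt,t0,[(297,248,10,16),(303,308,10,14)])]:
    X=[]
    for b in bx:
        c,a=brass(im,*b); s=least_squares(lambda q:model(pp,q)[0]-c,[.54,.03]).x; X.append(s); print(nm,c.round(2),round(a,1),"model area",round(model(pp,s)[1],1),s.round(4))
    X=np.array(X); print("  mid",X.mean(0).round(4),np.linalg.norm(X[0]-X[1]).round(4),np.degrees(np.arctan2(*(X[0]-X[1])[::-1])).round(2))
a=im5[215:240,305:335]; b=im5[215:240,475-115:505-115]; 
x=im5[220:242,425-110-5:425-110+25]; 
cv2.imwrite('pics/zz.png',np.hstack([cv2.resize(im5[218:245,305:345],None,fx=10,fy=10,interpolation=cv2.INTER_NEAREST),cv2.resize(im5[218:245,355:395],None,fx=10,fy=10,interpolation=cv2.INTER_NEAREST)]))
E
```

```text
side [315.05 248.01] 16.3 model area 28.4 [0.6021 0.0449]
side [366.27 248.59] 16.8 model area 28.7 [0.4878 0.0222]
  mid [0.545  0.0336] 0.1165 11.26
top [301.66 255.8 ] 10.7 model area 18.4 [0.6039 0.0479]
top [307.76 313.85] 10.2 model area 15.0 [0.4894 0.0246]
  mid [0.5467 0.0363] 0.1168 11.48
```

View pics/zz.png

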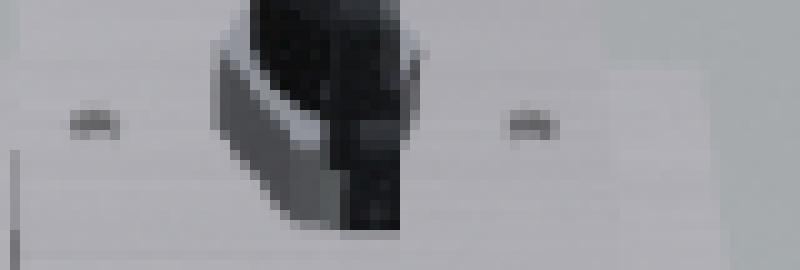

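```bash
python3 - <<'E'
from h import *
p=env.read_camera("side"); im=cv2.imread('pics/s5.png').astype(float).mean(2)
def hole(x,y,w,h):
    c=im[y:y+h,x:x+w]; bg=np.median(c); wt=np.clip(bg-c-12,0,None); yy,xx=np.mgrid[y:y+h,x:x+w]
    ys,xs=np.where(wt>3); print("cols",xs.min()+x,xs.max()+x,"rows",ys.min()+y,ys.max()+y)
    return np.array([(wt*xx).sum(),(wt*yy).sum()])/wt.sum()
o=env.get_obs(); print(o["eef_pos"].round(4),o["eef_rot"].round(2)); e=o["eef_pos"]; yaw=np.radians(o["eef_rot"][2]+90)
for b in [(309,225,11,11),(361,225,15,11)]: print(hole(*b))
zt=e[2]-.0007
# predicted hole outlines
for s in (1,-1):
    c=e[:2]+s*.058*np.array([np.cos(yaw),np.sin(yaw)])
    P=np.array([w2px(p,np.array([c[0]+.005*np.cos(a),c[1]+.005*np.sin(a),zt])) for a in np.linspace(0,6.28,40)])
    print("pred hole centre",c.round(4),w2px(p,np.r_[c,zt]).round(2),"u",P[:,0].min().round(2),P[:,0].max().round(2),"v",P[:,1].min().round(2),P[:,1].max().round(2))
# dark dots visible: dump
print(im[226:234,310:320].astype(int)); print(im[226:234,364:374].astype(int))
# px per mm
print((w2px(p,np.r_[e[:2]+[.001,0],zt])-w2px(p,np.r_[e[:2],zt])),(w2px(p,np.r_[e[:2]+[0,.001],zt])-w2px(p,np.r_[e[:2],zt])))
E
```

```text
[0.5478 0.037  0.2024] [-9.000e+01 -1.000e-02 -7.858e+01]
cols 312 316 rows 229 231
[313.95075509 229.86342745]
cols 366 370 rows 229 231
[367.75761679 230.09614083]
pred hole centre [0.6046 0.0485] [313.88 229.59] u 311.57 316.19 v 227.86 231.33
pred hole centre [0.4909 0.0255] [367.54 230.09] u 365.22 369.85 v 228.36 231.83
[[177 177 178 178 177 177 176 177 176 177]
 [177 177 177 177 177 176 176 176 176 176]
 [179 179 178 170 169 171 177 178 178 177]
 [177 177 147 126 115 125 153 175 176 175]
 [175 170 116 102 100  98 130 171 176 175]
 [178 177 150 139 156 155 135 175 177 177]
 [178 177 175 174 175 175 172 176 176 177]
 [176 176 175 176 176 176 175 175 176 176]]
[[173 172 172 172 171 171 172 172 172 172]
 [173 173 173 173 173 174 174 173 175 175]
 [173 172 172 165 170 170 172 173 173 173]
 [173 167 141 134 126 147 167 173 172 173]
 [175 161 103 103  99 101 138 174 175 174]
 [173 165 134 136 133 111 147 172 172 172]
 [174 173 165 173 173 170 170 174 174 174]
 [173 173 172 174 174 174 173 173 174 173]]
[-0.4563222  -0.07305749] [-0.07757223  0.3399752 ]
```

```bash
python3 - <<'E'
from plan import *
plan([(.5455,.0345,.165,-78.65)],maxc=1,dec=2)
E
```

```text
at 9.35 [0.5478 0.037  0.2024] [-9.000e+01 -1.000e-02 -7.858e+01]
[[0.05, 0.93, -0.07, 0.0], [0.05, 0.94, -0.07, 0.0], [0.05, 0.93, -0.07, 0.0], [0.05, 0.94, -0.06, 0.1]]
end [0.5455 0.0345 0.165 ] -78.68 rows 4
```

>>> carry_out(
  motion=[
    [0.05,0.9,-0.07,0],
    [0.05,0.9,-0.07,0],
    [0.05,0.9,-0.07,0],
    [0.05,0.9,-0.07,0.1],
    [0,0,0,0],
    [0,0,0,0],
    [0,0,0,0],
    [0,0,0,0],
  ],
)

```text
t: 10.15
eef_pos: [0.5459, 0.0343, 0.1668]
eef_rot: [-89.9, -0.0, -78.7]
wrist_force: [0.2, 0.9, -4.4]
finger_gap: 0.643
```

```bash
cat > st.py <<'E'
from h import *
import sys
o=env.get_obs(); print(round(float(o["t"]),2),o["eef_pos"].round(4),o["eef_rot"].round(2),"gap",round(float(o["finger_gap"]*85.4),1),"F",o["wrist_force"].round(1),"T",o["ft_torque"].round(2))
if len(sys.argv)>1:
    s=shot("side",sys.argv[1]+"_s.png")
    b=s["pixels"][200:300,290:400,::-1]
    cv2.imwrite("pics/"+sys.argv[1]+".png",cv2.resize(b,None,fx=6,fy=6,interpolation=cv2.INTER_CUBIC))
E
python3 st.py a6
```

```text
10.15 [0.5459 0.0343 0.1668] [-8.995e+01 -1.000e-02 -7.870e+01] gap 54.9 F [ 0.2  0.9 -4.4] T [ 0.02 -0.02 -0.02]
```

View pics/a6.png

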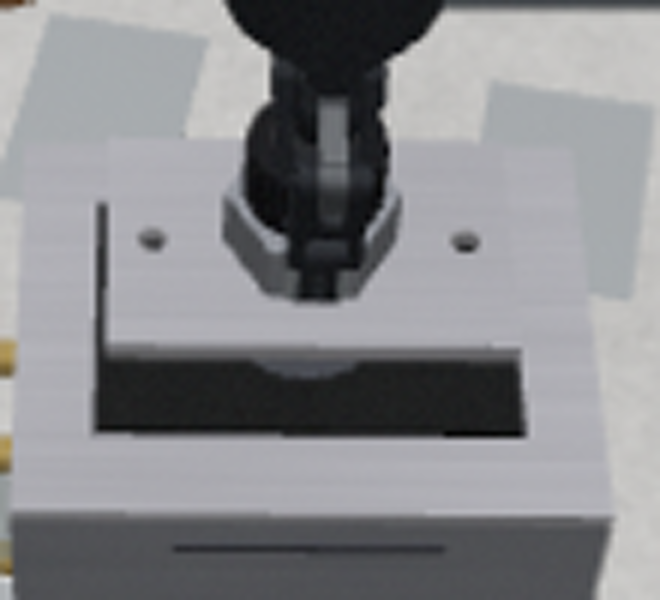

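Both holes are visible at (152,239) and (465,240), and the plate is about parallel to the gasket. I'll lower it in small steps while watching the force.

>>> carry_out(
  motion=[
    [0,0.4,0,0],
    [0,0.4,0,0],
    [0,0.2,0,0],
    [0,0.2,0,0],
    [0,0,0,0],
    [0,0,0,0],
  ],
)

```text
t: 10.8
eef_pos: [0.5455, 0.0342, 0.1543]
eef_rot: [-90.0, 0.0, -78.7]
wrist_force: [-0.2, 0.2, -4.6]
finger_gap: 0.643
```

```bash
python3 st.py a7
```

```text
10.8 [0.5455 0.0342 0.1543] [-90.     0.   -78.71] gap 54.9 F [-0.2  0.2 -4.6] T [ 0.04 -0.    0.  ]
```

View pics/a7.png

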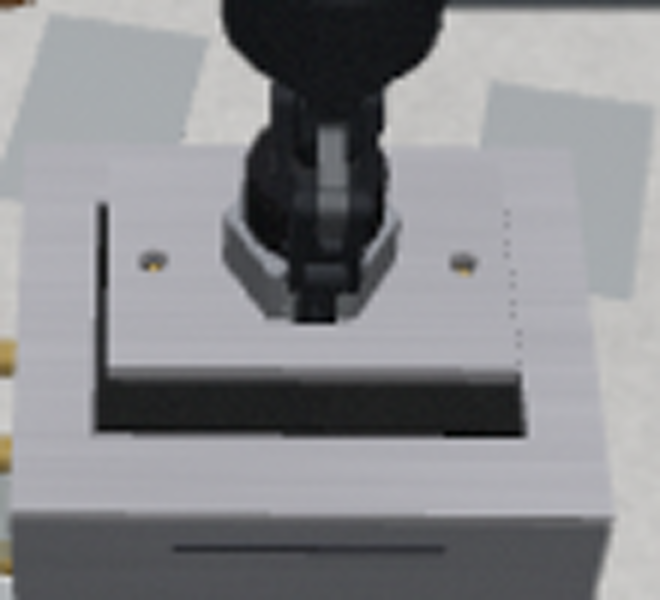

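Brass tips show inside both holes at (153,268) and (464,270), with no contact force. I'll keep lowering.

>>> carry_out(
  motion=[
    [0,0.2,0,0],
    [0,0.2,0,0],
    [0,0.2,0,0],
    [0,0.1,0,0],
    [0,0,0,0],
    [0,0,0,0],
  ],
)

```text
t: 11.45
eef_pos: [0.5453, 0.0344, 0.1471]
eef_rot: [-90.0, 0.0, -78.7]
wrist_force: [-0.8, 0.8, -5.7]
finger_gap: 0.639
```

```bash
python3 st.py a8
```

```text
11.45 [0.5453 0.0344 0.1471] [-9.002e+01  2.000e-02 -7.870e+01] gap 54.6 F [-0.8  0.8 -5.7] T [ 0.3   0.05 -0.04]
```

View pics/a8.png

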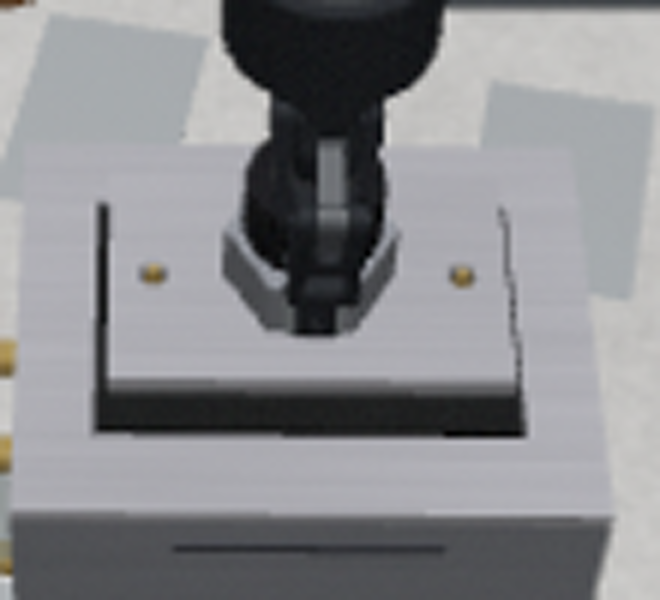

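>>> carry_out(
  motion=[
    [0,0.2,0,0],
    [0,0.2,0,0],
    [0,0.1,0,0],
    [0,0,0,0],
    [0,0,0,0],
  ],
)

```text
t: 12.0
eef_pos: [0.5454, 0.0344, 0.1421]
eef_rot: [-90.0, 0.0, -78.7]
wrist_force: [-0.2, 2.3, -4.7]
finger_gap: 0.644
```

```bash
python3 st.py
```

```text
12.0 [0.5454 0.0344 0.1421] [-9.001e+01  2.000e-02 -7.870e+01] gap 55.0 F [-0.2  2.3 -4.7] T [ 0.58  0.13 -0.06]
```

>>> carry_out(
  motion=[
    [-0.05,0.1,0,0],
    [-0.03,0.2,0,0],
    [0,0.2,0,0],
    [0,0.1,0,0],
    [0,0,0,0],
    [0,0,0,0],
  ],
)

```text
t: 12.6
eef_pos: [0.5453, 0.0345, 0.1362]
eef_rot: [-90.0, -0.0, -78.7]
wrist_force: [0.2, -0.0, -4.7]
finger_gap: 0.644
```

```bash
python3 st.py
```

```text
12.6 [0.5453 0.0345 0.1362] [-9.001e+01 -3.000e-02 -7.872e+01] gap 55.0 F [ 0.2 -0.  -4.7] T [ 0.01 -0.01 -0.01]
```

>>> carry_out(
  motion=[
    [0,0.1,0,0],
    [0,0.1,0,0],
    [0,0.1,0,0],
    [0,0.05,0,0],
    [0,0,0,0],
    [0,0,0,0],
  ],
)

```text
t: 13.2
eef_pos: [0.5453, 0.0349, 0.1328]
eef_rot: [-90.0, -0.0, -78.7]
wrist_force: [-0.6, 0.7, -4.2]
finger_gap: 0.643
```

```bash
python3 st.py
```

```text
13.2 [0.5453 0.0349 0.1328] [-9.00e+01 -1.00e-02 -7.87e+01] gap 54.9 F [-0.6  0.7 -4.2] T [-0.03 -0.04 -0.04]
```

>>> carry_out(
  motion=[
    [0,0.05,0,0],
    [0,0.05,0,0],
    [0,0,0,0],
    [0,0,0,0],
  ],
)

```text
t: 13.6
eef_pos: [0.5454, 0.0349, 0.1327]
eef_rot: [-90.0, -0.0, -78.7]
wrist_force: [-4.1, -1.0, 5.6]
finger_gap: 0.642
```

```bash
python3 st.py a9
```

```text
13.6 [0.5454 0.0349 0.1327] [-9.000e+01 -3.000e-02 -7.871e+01] gap 54.8 F [-4.1 -1.   5.6] T [0.16 0.92 0.1 ]
```

View pics/a9.png

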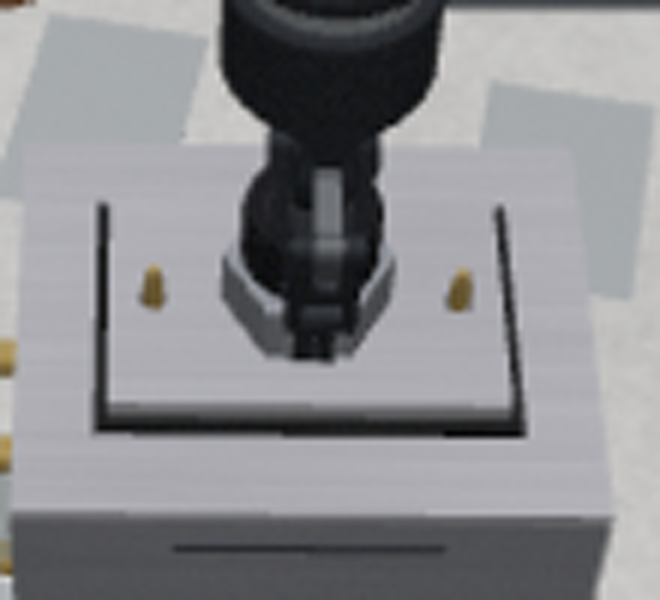

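Contact came at TCP z = 0.1327, exactly the expected seat height. Both pins stand through the plate at (153,288) and (460,291), and the gasket border is even. I'll release.

>>> carry_out(
  motion=[
    [0,0,0,0],
    [0,0,0,0],
    [0,0,0,0],
    [0,0,0,0],
    [0,0,0,0],
    [0,0,0,0],
  ],
  claw=8.5,
)

```text
t: 14.25
eef_pos: [0.5454, 0.035, 0.1317]
eef_rot: [-90.0, -0.0, -78.7]
wrist_force: [-0.1, -0.3, -0.4]
finger_gap: 0.997
```

>>> carry_out(
  motion=[
    [0,-0.3,0,0],
    [0,-0.7,0,0],
    [0,-1.5,0,0],
    [0,-2.5,0,0],
    [0,-2.5,0,0],
    [0,0,0,0],
  ],
)

```text
t: 14.85
eef_pos: [0.5479, 0.0355, 0.2118]
eef_rot: [-89.6, -0.1, -78.7]
wrist_force: [0.3, 0.4, -0.0]
finger_gap: 0.995
```

```bash
python3 st.py b1; python3 - <<'E'
from h import *
print(env.get_obs()["qpos"].round(1))
p=env.read_camera("side")
for t in ["cap_1_top","cover_1","cover_1_hex"]:
    for r in env.tip_of(p,t): print(t,round(r["score"],2),c2w(p,r["position"]).round(4))
# predicted overlay for flush cover at pin midpoint
for c in [(.5453,.0349)]:
    yaw=np.radians(11.3); u=np.array([np.cos(yaw),np.sin(yaw)]); v=np.array([-u[1],u[0]])
    im=p["pixels"][:,:,::-1].copy(); im=cv2.resize(im,None,fx=4,fy=4,interpolation=cv2.INTER_CUBIC)
    for z,col in [(.132,(0,0,255))]:
        P=np.array([(w2px(p,np.r_[np.array(c)+a*.075*u+b*.05*v,z])+.5)*4-.5 for a,b in [(1,1),(1,-1),(-1,-1),(-1,1)]]).round().astype(np.int32)
        cv2.polylines(im,[P],True,col,1)
    cv2.imwrite("pics/b1o.png",im[200*4:300*4,290*4:410*4])
E
```

```text
14.85 [0.5479 0.0355 0.2118] [-89.56  -0.12 -78.7 ] gap 85.0 F [ 0.3  0.4 -0. ] T [-0.01  0.02 -0.03]
[ 31.3   9.8 -41.6  98.6   6.8  73.9 -90.5]
cap_1_top 0.54 [ 0.5228 -0.347   0.0694]
cover_1 0.82 [0.5476 0.0355 0.1268]
cover_1 0.77 [ 0.5207 -0.3451  0.0048]
cover_1 0.51 [ 0.5227 -0.3463  0.0672]
cover_1 0.34 [ 0.4634  0.3235 -0.004 ]
cover_1_hex 0.69 [ 0.5226 -0.3482  0.0246]
```

View pics/b1o.png

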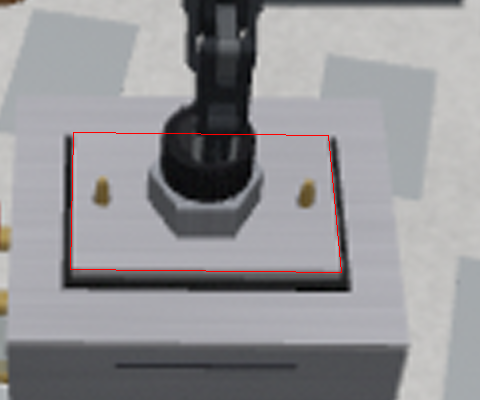

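The cover lies flush: the overlay matches the plate's outline, both pins are through, and the cap is on. Next I'll rotate the wrist so it has room to turn either way, then centre over the cap.

>>> carry_out(
  motion=[
    [0,0,0,-8.5],
    [0,0,0,-8.5],
    [0,0,0,-8.5],
    [0,0,0,-8.5],
    [0,0,0,-8.5],
    [0,0,0,-8.5],
    [0,0,0,0],
    [0,0,0,0],
  ],
)

```text
t: 15.9
eef_pos: [0.5449, 0.0349, 0.2062]
eef_rot: [-90.0, 0.1, -27.9]
wrist_force: [0.8, 0.2, -0.5]
finger_gap: 0.998
```

```bash
python3 st.py; python3 - <<'E'
from plan import *
print(env.get_obs()["qpos"].round(1))
plan([(.5453,.0349,.161,-28)],maxc=1.1,dec=2)
E
```

```text
15.9 [0.5449 0.0349 0.2062] [-9.002e+01  7.000e-02 -2.791e+01] gap 85.3 F [ 0.8  0.2 -0.5] T [-0.   -0.03 -0.01]
[ 35.8  10.9 -46.9  98.7   8.2  74.1 -40.8]
at 15.9 [0.5449 0.0349 0.2062] [-9.002e+01  7.000e-02 -2.791e+01]
[[0.01, 0.9, 0.0, 0.0], [0.01, 0.9, 0.01, 0.0], [0.0, 0.91, 0.0, 0.0], [0.01, 0.9, 0.01, 0.0], [0.0, 0.91, 0.0, 0.1]]
end [0.5453 0.0349 0.161 ] -28.01 rows 5
```

>>> carry_out(
  motion=[
    [0,1,0,0],
    [0,1,0,0],
    [0,1,0,0],
    [0,0.8,0,0],
    [0,0.5,0,0],
    [0,0.2,0,0],
    [0,0,0,0],
    [0,0,0,0],
    [0,0,0,0],
  ],
)

```text
t: 16.8
eef_pos: [0.5456, 0.035, 0.1622]
eef_rot: [-90.0, -0.0, -27.7]
wrist_force: [-0.6, -0.3, 0.7]
finger_gap: 0.997
```

```bash
python3 st.py b2
```

```text
16.8 [0.5456 0.035  0.1622] [-8.999e+01 -5.000e-02 -2.771e+01] gap 85.1 F [-0.6 -0.3  0.7] T [0.03 0.03 0.01]
```

View pics/b2.png

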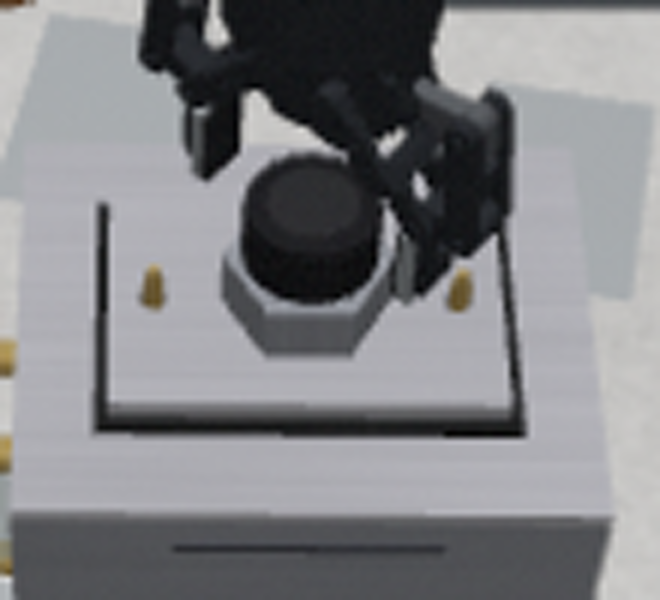

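The fingers straddle the cap, which is at (312,230), above the hexagon and clear of the pins. I'll close on it.

>>> carry_out(
  motion=[
    [0,0,0,0],
    [0,0,0,0],
    [0,0,0,0],
    [0,0,0,0],
    [0,0,0,0],
    [0,0,0,0],
    [0,0,0,0],
    [0,0,0,0],
  ],
  claw=4.0,
)

```text
t: 17.65
eef_pos: [0.5458, 0.035, 0.1624]
eef_rot: [-90.0, -0.1, -27.7]
wrist_force: [-0.4, -0.3, 5.3]
finger_gap: 0.571
```

```bash
python3 st.py b3
```

```text
17.65 [0.5458 0.035  0.1624] [-8.998e+01 -7.000e-02 -2.771e+01] gap 48.8 F [-0.4 -0.3  5.3] T [-0.11 -0.09 -0.03]
```

View pics/b3.png

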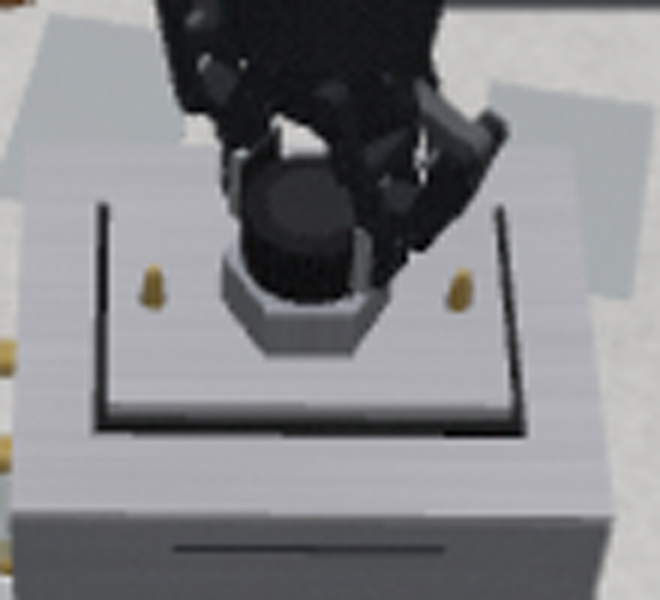

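The cap is gripped at 49 mm. I'll try gently anticlockwise first, which is a negative turn about the downward tool y.

>>> carry_out(
  motion=[
    [0,0,0,-1],
    [0,0,0,-1],
    [0,0,0,0],
    [0,0,0,0],
  ],
)

```text
t: 18.1
eef_pos: [0.5458, 0.0349, 0.1624]
eef_rot: [-90.0, -0.1, -25.7]
wrist_force: [-0.4, -0.1, 5.7]
finger_gap: 0.569
```

```bash
python3 st.py
```

```text
18.1 [0.5458 0.0349 0.1624] [-8.998e+01 -6.000e-02 -2.573e+01] gap 48.6 F [-0.4 -0.1  5.7] T [-0.08 -0.07 -0.07]
```

>>> carry_out(
  motion=[
    [0,0,0,-1],
    [0,0,0,-1],
    [0,0,0,0],
    [0,0,0,0],
  ],
)

```text
t: 18.5
eef_pos: [0.5458, 0.0349, 0.1623]
eef_rot: [-90.0, -0.1, -23.8]
wrist_force: [-0.0, -0.1, 5.3]
finger_gap: 0.569
```

```bash
python3 st.py
```

```text
18.5 [0.5458 0.0349 0.1623] [-8.997e+01 -6.000e-02 -2.378e+01] gap 48.6 F [-0.  -0.1  5.3] T [-0.03 -0.04 -0.35]
```

>>> carry_out(
  motion=[
    [0,0,0,-1],
    [0,0,0,0],
    [0,0,0,0],
  ],
)

```text
t: 18.8
eef_pos: [0.5458, 0.0352, 0.1624]
eef_rot: [-89.9, -0.0, -22.8]
wrist_force: [0.0, 1.4, 4.6]
finger_gap: 0.571
```

```bash
python3 st.py
```

```text
18.8 [0.5458 0.0352 0.1624] [-8.994e+01 -4.000e-02 -2.280e+01] gap 48.8 F [0.  1.4 4.6] T [ 0.08 -0.08 -0.55]
```

Torque is rising steadily (−0.07, −0.35, −0.55 N·m) after about 4°, which looks like a stop. I'll back off and try clockwise.

>>> carry_out(
  motion=[
    [0,0,0,1],
    [0,0,0,2],
    [0,0,0,2],
    [0,0,0,2],
    [0,0,0,2],
    [0,0,0,0],
  ],
)

```text
t: 19.4
eef_pos: [0.546, 0.0355, 0.1623]
eef_rot: [-89.9, -0.1, -31.7]
wrist_force: [1.2, 0.8, 5.2]
finger_gap: 0.569
```

```bash
python3 st.py
```

```text
19.4 [0.546  0.0355 0.1623] [-8.993e+01 -7.000e-02 -3.168e+01] gap 48.6 F [1.2 0.8 5.2] T [ 0.18 -0.31  0.01]
```

>>> carry_out(
  motion=[
    [0,0,0,2],
    [0,0,0,2],
    [0,0,0,0],
  ],
)

```text
t: 19.7
eef_pos: [0.546, 0.0355, 0.1623]
eef_rot: [-89.9, -0.1, -35.7]
wrist_force: [0.9, 1.0, 4.4]
finger_gap: 0.571
```

```bash
python3 st.py
```

```text
19.7 [0.546  0.0355 0.1623] [-8.992e+01 -6.000e-02 -3.567e+01] gap 48.7 F [0.9 1.  4.4] T [ 0.18 -0.29 -0.05]
```

Clockwise turns freely: 8° past the start with almost no torque. So the thread is left-hand, and I'll continue to about 63°.

>>> carry_out(
  motion=[
    [0,0,0,4],
    [0,0,0,4],
    [0,0,0,4],
    [0,0,0,4],
    [0,0,0,4],
    [0,0,0,0],
  ],
)

```text
t: 20.3
eef_pos: [0.546, 0.0354, 0.1624]
eef_rot: [-89.9, -0.0, -55.7]
wrist_force: [1.0, 1.5, 5.0]
finger_gap: 0.567
```

```bash
python3 st.py
```

```text
20.3 [0.546  0.0354 0.1624] [-8.991e+01 -4.000e-02 -5.566e+01] gap 48.5 F [1.  1.5 5. ] T [ 0.19 -0.38 -0.06]
```

>>> carry_out(
  motion=[
    [0,0,0,4],
    [0,0,0,4],
    [0,0,0,4],
    [0,0,0,4],
    [0,0,0,4],
    [0,0,0,0],
  ],
)

```text
t: 20.9
eef_pos: [0.546, 0.0351, 0.1623]
eef_rot: [-89.9, -0.0, -75.7]
wrist_force: [2.1, 1.1, 6.5]
finger_gap: 0.57
```

```bash
python3 st.py
```

```text
20.9 [0.546  0.0351 0.1623] [-8.991e+01 -2.000e-02 -7.565e+01] gap 48.7 F [2.1 1.1 6.5] T [ 0.13 -0.38 -0.02]
```

>>> carry_out(
  motion=[
    [0,0,0,4],
    [0,0,0,4],
    [0,0,0,4],
    [0,0,0,3],
    [0,0,0,0],
    [0,0,0,0],
  ],
)

```text
t: 21.5
eef_pos: [0.546, 0.0349, 0.1623]
eef_rot: [-89.9, -0.0, -90.6]
wrist_force: [1.7, 1.5, 5.1]
finger_gap: 0.571
```

```bash
python3 st.py
```

```text
21.5 [0.546  0.0349 0.1623] [-8.991e+01 -1.000e-02 -9.058e+01] gap 48.8 F [1.7 1.5 5.1] T [ 0.01 -0.32 -0.06]
```

Turned 63°, torque still near zero. I'll lift slowly a little and watch the force.

>>> carry_out(
  motion=[
    [0,-0.1,0,0],
    [0,-0.1,0,0],
    [0,-0.1,0,0],
    [0,-0.1,0,0],
    [0,0,0,0],
    [0,0,0,0],
  ],
)

```text
t: 22.1
eef_pos: [0.5451, 0.0348, 0.1656]
eef_rot: [-90.0, -0.0, -90.7]
wrist_force: [-0.3, -0.2, -0.7]
finger_gap: 0.571
```

```bash
python3 st.py
```

```text
22.1 [0.5451 0.0348 0.1656] [-9.003e+01 -2.000e-02 -9.071e+01] gap 48.8 F [-0.3 -0.2 -0.7] T [-0.01 -0.04  0.03]
```

>>> carry_out(
  motion=[
    [0,-0.3,0,0],
    [0,-0.3,0,0],
    [0,-0.2,0,0],
    [0,0,0,0],
    [0,0,0,0],
  ],
)

```text
t: 22.6
eef_pos: [0.5454, 0.0349, 0.1739]
eef_rot: [-90.0, -0.0, -90.7]
wrist_force: [-0.8, 0.2, -0.2]
finger_gap: 0.567
```

```bash
python3 st.py c1
```

```text
22.6 [0.5454 0.0349 0.1739] [-8.999e+01 -1.000e-02 -9.071e+01] gap 48.5 F [-0.8  0.2 -0.2] T [-0.01  0.06 -0.01]
```

View pics/c1.png

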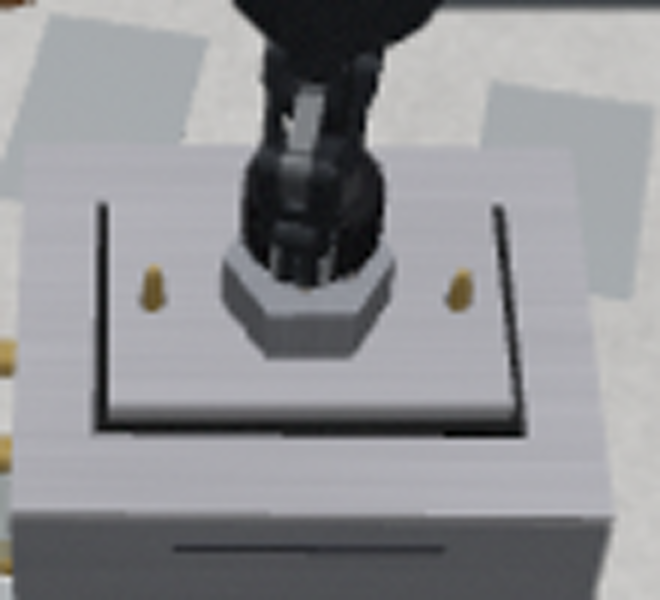

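The force is near the cap's weight and the cover stayed put, with its pins and edges unchanged. I'll lift on to 5 cm above the rim.

>>> carry_out(
  motion=[
    [0,-0.5,0,0],
    [0,-0.8,0,0],
    [0,-0.8,0,0],
    [0,-0.8,0,0],
    [0,-0.8,0,0],
    [0,-0.8,0,0],
    [0,-0.8,0,0],
    [0,-0.5,0,0],
    [0,-0.2,0,0],
    [0,0,0,0],
  ],
)

```text
t: 23.65
eef_pos: [0.5454, 0.0349, 0.234]
eef_rot: [-90.0, -0.0, -90.7]
wrist_force: [0.2, -0.3, -1.8]
finger_gap: 0.572
```

>>> carry_out(
  motion=[
    [0,0,0,0],
    [0,0,0,0],
    [0,0,0,0],
    [0,0,0,0],
    [0,0,0,0],
  ],
)

```text
t: 24.15
eef_pos: [0.5453, 0.035, 0.2337]
eef_rot: [-90.0, -0.0, -90.7]
wrist_force: [-0.0, 0.3, 0.1]
finger_gap: 0.571
```

```bash
python3 st.py c2; python3 - <<'E'
from h import *
p=shot("side","c3.png"); t=shot("top","c3t.png")
for n in ["cap_1_top","cap_1","cover_1","cover_1_hex"]:
    for r in env.tip_of(p,n): print(n,round(r["score"],2),c2w(p,r["position"]).round(4))
    for r in env.tip_of(t,n): print(" top",n,round(r["score"],2),c2w(t,r["position"]).round(4))
print(env.get_obs()["joint_velocities"].round(2))
E
```

```text
24.15 [0.5453 0.035  0.2337] [-90.01  -0.   -90.7 ] gap 48.8 F [-0.   0.3  0.1] T [-0.02 -0.01  0.05]
cap_1_top 0.58 [ 0.5239 -0.3433  0.0694]
cap_1_top 0.36 [0.4909 0.0199 0.1489]
 top cap_1_top 0.62 [ 0.5233 -0.3439  0.066 ]
cap_1 0.46 [ 0.5219 -0.3523  0.042 ]
cap_1 0.29 [ 0.7309  0.2356 -0.0021]
 top cap_1 0.79 [ 0.5217 -0.3462  0.0429]
cover_1 0.82 [ 0.5237 -0.346   0.0067]
cover_1 0.72 [0.5463 0.036  0.1258]
cover_1 0.65 [ 0.5226 -0.3457  0.0692]
 top cover_1 0.74 [ 5.246e-01 -3.502e-01 -5.000e-04]
cover_1_hex 0.92 [ 0.5219 -0.3479  0.0258]
 top cover_1_hex 0.9 [ 0.5249 -0.3469  0.0229]
[-0.06 -0.08 -0.07 -0.03  0.04 -0.01 -0.04]
```

View pics/c2.png

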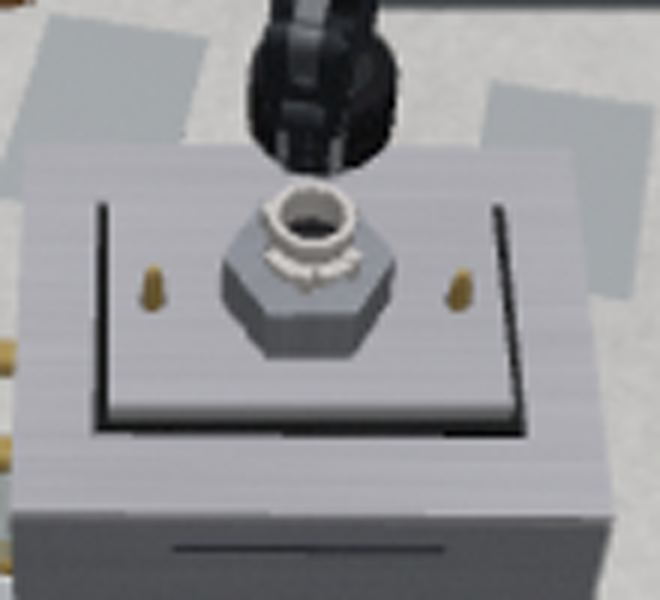

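View pics/c3.png

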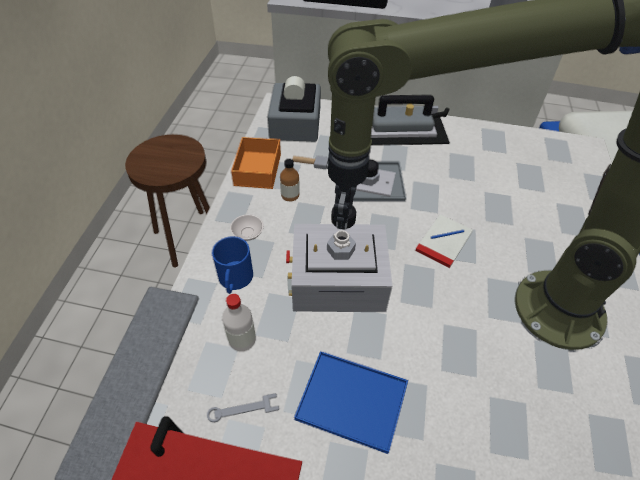

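The white neck is open at (313,215), and the cap is gripped level above it. The cover is still seated on both pins. All bystanders, and the other cover in the grey tray, are where they were, so I'll hand the job in.

```bash
python3 -c "
from plant import env
print(env.finish_job())"
```

```text
the job is handed in; nothing more can be done
None
```

The cover from the blue tray is seated on the tank, its cap is off, and I handed the job in at about 24 s. The hand-in gave no verdict.

**Seating:** I carried the cover by its hexagon and lowered it over both pins with forces of only a few newtons. It met the gasket at the expected height. In the side view both pins stood through the plate and the gasket border was even.

**Unscrewing:** Anticlockwise, the torque rose to about 0.55 N·m after 5°, so I took that as the stop and backed off. Clockwise it turned freely, so this cap is left-hand. I turned it 63° and lifted it straight off.

**Final state:** The cap is gripped (opening 49 mm), level and at rest, with its underside about 5 cm above the neck's rim by arm position. The cover did not visibly move. The other cover and the bystanders look undisturbed.

**Checks that fell short:**
- The networks did not recognise the held cap, so its position comes from the arm pose and the side picture only.
- The top camera's view of the tank was blocked by the arm during the fitting.
- The two cameras' estimates of the pin positions differed by up to 3 mm. I settled this with the side view and the wrist forces.

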